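# Send the large gauge through the sprung gate into the pen

### The job

Take the steel plug out of the lane in front of the sprung gate and stand it upright in the middle of the cork mat. Then slide the larger of the two gauges lying on the bench along the lane and push it through the gate into the wooden pen, far enough in that both gate leaves swing fully shut behind it. Keep that gauge flat on the bench all the way, touch nothing at the end, and leave the smaller gauge, the ceramic holder and the other loose things where they are.

Things in the scene. Friction and masses are not known exactly. Their poses are not given: they have to be found in the camera images.
- pen: Fixed open-topped hardwood pen with an entrance lane, no floor, walls 12 mm thick, 45 mm high. Origin on the bench midway between the gate hinges; x points along the lane INTO the pen, z up. In its frame (mm): lane inner faces y = +-65 from x = -82 to 0; posts 52 high, radius 9, at x 0, y +-75; pen walls x 0 to 191, inner faces y = +-93; end wall inner face x = 179.
- pen_mouth (a point): Middle of the lane's open mouth at bench level, 82 mm before the gate (pen frame x = -82 mm); outer faces of the lane walls at 77 mm either side.
- pen_in (a point): Point on the bench inside the pen, 105 mm beyond the gate line, on the lane's middle line. With the large gauge centred here both leaves clear it as they shut. Outside of the pen: 105 mm either side of its middle line.
- leaf_left (a joint): Opening angle (rad) of the aluminium gate leaf on the pen's +y side, upright hinge at (0, 66) mm in the pen's frame, 63 mm long, 5 mm thick, from 5 to 41 mm above the bench. 0 = shut, straight across the lane; it swings only inwards (towards the pen's +x), up to 1.6; a torsion spring returns it (0.03 Nm when shut, 0.11 Nm at 1.6 rad).
- leaf_right (a joint): The same for the leaf on the pen's -y side, hinge at (0, -66) mm; mirror image, 0 = shut, 1.6 = wide open inwards. The two leaves meet in the middle with a gap of about 6 mm.
- leaf_left_tip (a point): Free end of the left leaf, 62 mm from its hinge, 23 mm above the leaf's foot level (the bench).
- leaf_right_tip (a point): Free end of the right leaf, likewise.
- gauge: The LARGER of two round aneroid gauges lying dial up: dark steel case with brass rim and white dial, diameter 110 mm, 40 mm high, 0.5 to 0.8 kg. Origin at the centre of its underside, on the bench. Too wide to grip: it slides. It can change places with the smaller one.
- small_gauge: The smaller gauge of the same make, diameter 78 mm, 32 mm high, origin at the centre of its underside; leave it where it is.
- plug: Steel blanking plug standing upright in the lane before the gate, a turned part 80 mm high: foot flange diameter 50 mm and 10 mm high, body diameter 38 mm up to 45 mm, grip head diameter 30 mm from 47 to 80 mm; about 0.4 kg. Origin at the centre of its underside, z up its axis.
- mat: Square cork mat fixed on the bench, 110 x 110 mm, 4 mm thick; origin at the centre of its underside, sides along its x and y.
- holder: Bone-white ceramic capsule holder, a round open cup of diameter 62 mm and height 55 mm, origin at the centre of its underside; leave it where it is.
- valve: Brass shutoff valve with a flat steel lever, within 60 mm of its origin (horizontally), 61 mm high, origin at the centre of its underside; leave it where it is.
- oil_jar: Closed jar, diameter 56 mm, 75 mm high, origin at the centre of its underside; leave it.
- screwdriver: Screwdriver with a wooden handle lying flat beyond the gauges, 200 mm long along its x axis (from -100 to +100 mm about its origin, handle at -x), 26 mm thick; origin at the middle of its length, at bench level; leave it where it is. (At the back of the bench, beyond 0.78 m, stands a fixed row of upright gauges 118 mm high.)
Mind the look-alikes: they are no part of the job. What is shaped like the plug but blue, green or turquoise is not meant.

How it is judged (in metres and radians):
On the way, in this order (a step that is already met when the one before it is completed fails the run):
1. the plug stands upright on the mat, let go (horizontal distance between plug and mat below 0.045 m and angle between plug's own z axis and vertical below 0.15 rad and height (world z) of plug below 0.012 m and contact force between the fingers and plug below 0.1 N), for 0.2 s.
2. the large gauge, flat on the bench, is in the gateway and holds both leaves open (value of joint each of leaf_left, leaf_right above 0.6 rad and x of gauge in the frame of pen between -0.03 and 0.1 m and y of gauge in the frame of pen between -0.04 and 0.04 m and height (world z) of gauge below 0.01 m), for 0.1 s.
At the end, for the whole second after the job is handed in: The large gauge lies flat and still on the bench inside the pen, both gate leaves are shut behind it (within 0.08 rad), and the plug stands upright on the cork mat, its centre within 45 mm of the mat's centre (x of gauge in the frame of pen between 0.05 and 0.13 m and y of gauge in the frame of pen between -0.045 and 0.045 m and angle between gauge's own z axis and vertical below 0.08 rad and height (world z) of gauge below 0.006 m and linear speed of each of gauge, plug below 0.01 m/s and value of joint each of leaf_left, leaf_right below 0.08 rad and horizontal distance between plug and mat below 0.045 m and angle between plug's own z axis and vertical below 0.15 rad and height (world z) of plug below 0.012 m); the robot touches nothing.
It fails at once if the large gauge is lifted or tipped (height (world z) of gauge above 0.015 m or angle between gauge's own z axis and vertical above 0.25 rad).
It fails at once if a bystander (small gauge, holder, valve, jar or screwdriver) is shifted by more than 20 mm (distance of any of small_gauge, holder, valve, oil_jar, screwdriver from where it was at the start of the episode above 0.02 m).
It also fails if it takes over 72 s, if anything falls off the work surface, if the arm or the gripper's body presses on something with over 40 N, if the wrist force passes 120 N, or if a joint passes its speed limit or range.

### The arm

A 6-joint arm with a two-finger parallel gripper is mounted at the origin on the work surface. World frame = base frame: x ahead of the robot, y to its left, z up, the work surface at z = 0. Lengths are in mm, angles in rad, forces in N, time in s.
With the tool pointing down it reaches from about 275 to 750 mm from the base axis. Payload 10.2 kg.
Tool frame: the origin (TCP) lies between the finger pads; the fingertips stand 17 mm ahead of it and the grasp point (between the pads) lies 2 mm behind it (tips_ahead is the distance from the TCP to the fingertips, in mm); z points along the fingers, y is the line along which they close (so a half turn about z gives the same grasp; the last joint's range is limited). The gripper opens to 85 mm and grips with 20 to 120 N. Pads are 22 mm wide; open, the fingers measure 114 mm over their backs; the gripper's body (76 mm by 85 mm) begins 54 mm behind the grasp point. The pads swing forward as they close: fully open they stand 13 mm farther back than shut.
Start: joints at [-1.465, 0.313, 1.498, -0, 1.331, -0.223], TCP at [169.514, -496.887, 248.294] pointing down, gripper open.
Joint ranges: [-2.94, 2.94], [-0.97, 2.17], [0.19, 2.56], [-1.23, 4.37], [0.02, 3.11], [-2.88, 2.88]. Speed limits (rad/s): [2.39, 2.39, 3.01, 3.14, 3.14, 3.14].

### API

Orientations are given as a unit quaternion [w, x, y, z].
In Python, from rig import sense, capture, finish_job, boxes_of, tips_ahead gives the robot as it stands.
- The arm moves only by the tool drive_tool, never from a script. Its argument "commands" is text: rows parted by semicolons, each of 7 numbers parted by spaces: the shift along the world's x, y, z in units of 0.1 m (1.0 is 0.1 m), then the turn, a rotation vector about the world's x, y, z in units of pi/4 rad (1.0 is pi/4 rad), then the opening in per cent of the stroke, from 0 (shut) to 100 (fully open). A call has 1 to 20 rows; each row shifts and turns the commanded pose from where the row before left it; what a row does not reach is not made up. A row lasts 1/12 s, in which the tool goes at most 41.7 mm and 7.16 degrees, less where a joint would pass 70% of its speed; a pose out of reach is approached as far as the arm can. A call with a number of a shift or a turn outside -1 to 1 is refused whole. A call with a gripper value outside its range is refused whole. The fingers move at their own pace and stop on an object; "force" is the grip in N (left out, the last holds). Time passes only in rows, so rows that do not move let the fingers close. It gives the time, the measured TCP pose, the force, the opening and the grip force at its end, in the units of the state.
- sense(): the state, without advancing time (a new reading comes with each control period).
- capture(name): name is "scene" or "top" or "wrist"; returns a dict with "pixels" (480x640x3 uint8, blue, green, red), "fov_y" (degrees; the focal length in pixels is half the picture's height over the tangent of half this angle, whatever the lens; pixels are square), "cx", "cy" (the principal point, pixels), "position" and "attitude" of the camera in the world; the wrist camera has in their place "tool_from_camera" (4x4, takes a point from camera to tool coordinates, whose origin is the TCP and whose axes are the flange's). Camera axes: x right, y down, z forward; pixel columns grow to the right and rows downward; lengths in mm; the calibration is good to about 2 mm. A picture is of the moment at which its call begins: read the wrist's pose just before it. There is no depth.
- finish_job(): hands the job in; it is judged then, once.
Trained networks look in a picture, given as the dict that the camera call returned (one of the last four; its "shot" number tells which), for a name from the list of things; names that differ only in an ending like _2 or _b are one class to them, and where a whole thing is asked for, a point or a joint stands for the part that bears it (a point fixed in the world has none). Each returns a list of dicts, best first, with "confidence" (0 to 1); they miss things now and then, are a little off and sometimes report something else, mostly with a low value. They report only what shows in the picture. A call takes as long as a camera call. They do not tell look-alikes from the thing itself.
- boxes_of(picture, name): "position" ([column, row] in pixels, amid what is visible of it).
The state is a dict: "time_s": time; "joints": joint angles; "dq": joint speeds; "tau": joint torques, N m; "eef_pos": TCP position; "ee_rot": TCP orientation; "force": force on the tool from outside, world axes, zero at the start; "wrist_torque": the same for the moment, N m; "grip_width": opening from 0.0 (shut) to 1.0 (fully open); "grip_force": force on a finger pad.
Only numpy, scipy, OpenCV 4.12 (cv2) and the standard library are available. Lean on these libraries where they do the work, as an engineer would, in place of code of your own. Each camera call takes 0.05 s, during which the arm holds its last target. There are 200 camera calls.

## Working session

There is one attempt and no reset: what is moved stays moved. The work goes in short steps, Python scripts to look and compute and a tool call to move; the robot and the scene stay as the last step left them, time stands still between calls to the robot, and variables do not carry over. Pictures are saved under pics/ and viewed, at most 13 in all, crops included, and the job is handed in when it is done.

Besides the shell and the picture viewer there is one more tool, called after "Call:" in YAML: its name, and indented under it one key for each argument. drive_tool: Moves the arm, as the interface text tells. Shifts and turns lie within -1 to 1; 1 stands for 0.1 m of shift or pi/4 rad of turn. Its arguments: {"type":"object","properties":{"commands":{"type":"string"},"force":{"type":"number"}},"required":["commands"]}

```bash
mkdir -p pics; ls; cat > h.py <<'E'
import numpy as np, cv2
from rig import sense, capture, finish_job, boxes_of, tips_ahead
from scipy.spatial.transform import Rotation as R
def rot(q): return R.from_quat([q[1],q[2],q[3],q[0]]).as_matrix()
def cam(p,s=None):
    f=240/np.tan(np.radians(p["fov_y"])/2)
    if "position" in p:
        A=np.array(p["attitude"],float); A=rot(A) if A.size==4 else A.reshape(3,3)
        return f,np.array(p["position"],float),A
    T=np.array(p["tool_from_camera"]); Rt=rot(s["ee_rot"])
    return f,np.array(s["eef_pos"])+Rt@T[:3,3],Rt@T[:3,:3]
def ray(p,uv,z,s=None):
    f,o,A=cam(p,s); d=A@np.array([(uv[0]-p["cx"])/f,(uv[1]-p["cy"])/f,1.])
    return o+d*(z-o[2])/d[2]
def proj(p,X,s=None):
    f,o,A=cam(p,s); c=A.T@(np.array(X,float)-o)
    return np.array([p["cx"]+f*c[0]/c[2],p["cy"]+f*c[1]/c[2]])
E
python3 - <<'E'
from h import *
np.set_printoptions(precision=1,suppress=True)
H=dict(pen=45,gauge=20,small_gauge=16,plug=40,mat=4,holder=28,valve=30,oil_jar=37,screwdriver=13,leaf_left=23,leaf_right=23)
for n in("top","scene"):
    p=capture(n); cv2.imwrite(f"pics/{n}0.png",p["pixels"]); print(n,p["fov_y"],p["position"],p["attitude"],p["cx"],p["cy"])
    for k,z in H.items():
        for b in boxes_of(p,k)[:4]: print(k,np.array(b["position"]),round(b["confidence"],2),ray(p,b["position"],z)[:2])
E
```

```text
pics
top 42.600132609062875 [ 349.   -30.5 1578.2] [ 0.  -0.7  0.7 -0. ] 315.2673631408518 243.59468421427664
pen [365.5 187.8] 0.91 [ 637.3 -177.6]
gauge [172.1 273.9] 0.92 [422.9 311.4]
small_gauge [313.5 216.1] 0.57 [569.7 -46.2]
plug [295.7 302.3] 0.88 [350.1  -0.7]
plug [312.1 215. ] 0.87 [569.1 -42.4]
plug [299.1 161. ] 0.86 [707.7  -9.9]
plug [200.6 246.8] 0.46 [489.5 237.1]
mat [451.4 231. ] 0.77 [ 531.5 -402.1]
holder [202.4 246. ] 0.66 [492.6 234.7]
holder [365.6 189.7] 0.22 [ 635.6 -179.4]
valve [434.4 166.3] 0.93 [ 695.6 -356.6]
valve [239.5 148.4] 0.46 [743.1 142.8]
valve [363.1 190.2] 0.43 [ 634.  -172.8]
oil_jar [434.8 330.1] 0.66 [ 279.7 -346.5]
screwdriver [238.6 149.1] 0.69 [745.6 147. ]
screwdriver [201.6 245.9] 0.45 [494.3 239.3]
leaf_left [330.6 201.6] 0.43 [605.9 -89.9]
leaf_left [189.6 193.7] 0.31 [627.2 269.8]
leaf_right [363.3 190.8] 0.16 [ 633.7 -173.9]
scene 45.94905308959177 [1141.9 -684.9  882. ] [-0.4  0.8  0.3 -0.2] 319.8218897625928 232.1402457205712
pen [319.3 257.1] 0.56 [ 559.6 -105.6]
gauge [393.1 154.2] 0.9 [416.5 313.8]
small_gauge [449.2 199.5] 0.67 [627.  266.5]
small_gauge [462.1 251.1] 0.3 [748.1 141.7]
plug [372.7 314.4] 0.86 [ 734.5 -139.8]
plug [287.7 197.2] 0.85 [365.5 -14. ]
plug [344.4 250.4] 0.61 [580.2 -51.3]
plug [403.9 278.5] 0.58 [719.8 -27.1]
mat [192.6 347.8] 0.9 [ 527.4 -411. ]
holder [399.7 178.4] 0.57 [499.7 236.2]
valve [277.1 376.5] 0.63 [ 700.  -352.5]
oil_jar [146.6 253.9] 0.91 [ 285.5 -346.7]
screwdriver [463.1 253. ] 0.75 [751.6 141.1]
screwdriver [320.2 257.5] 0.52 [539.5 -83. ]
leaf_left [336.7 263.9] 0.81 [584.5 -79.2]
leaf_left [318.5 251.3] 0.71 [530.8 -79.2]
leaf_right [319.  246.8] 0.64 [521.9 -68.6]
leaf_right [144.2 254.4] 0.64 [ 268.9 -345.5]
```

View pics/top0.png

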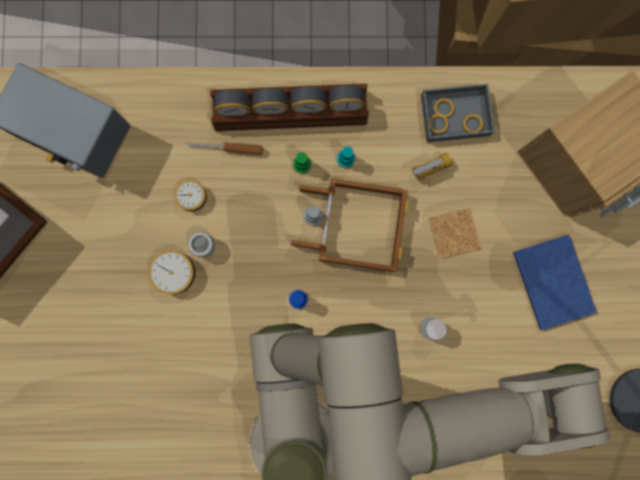

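View pics/scene0.png

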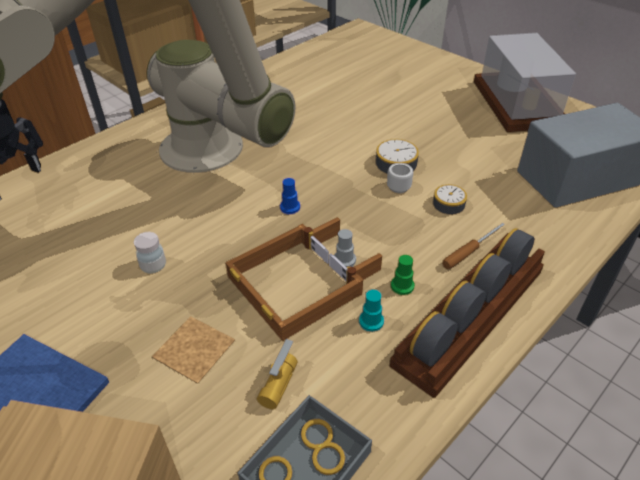

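The plug look-alikes in the top view are blue (299,299), green (302,163) and teal (347,157). The grey steel plug in the lane is at (314,215), and that is the one I want. The large gauge is at (172,273) and the small one at (190,195). I'll fit the pen next and check the plug in a crop.

```bash
cat > fit.py <<'E'
from h import *
from scipy.optimize import minimize
def box(a,b,c,d): return [(a,c),(b,c),(b,d),(a,d)]
walls=[box(-82,0,65,77),box(-82,0,-77,-65),box(0,191,93,105),box(0,191,-105,-93),box(179,191,-93,93),box(-6,6,65,105),box(-6,6,-105,-65)]
def W(q,xy,z):
    c,s=np.cos(q[2]),np.sin(q[2]); return [q[0]+c*xy[0]-s*xy[1],q[1]+s*xy[0]+c*xy[1],z]
def render(p,q,sc=4):
    m=np.zeros((480*sc,640*sc),np.uint8)
    for w in walls:
        pts=[proj(p,W(q,c,z))*sc for z in(0,45) for c in w]
        cv2.fillConvexPoly(m,cv2.convexHull(np.array(pts,np.float32)).astype(np.int32),255)
    return cv2.resize(m,(640,480),interpolation=cv2.INTER_AREA)/255.
def brown(p):
    h=cv2.cvtColor(p["pixels"],cv2.COLOR_BGR2HSV).astype(int)
    return ((h[...,0]<17)&(h[...,1]>105)&(h[...,2]<190)).astype(np.float32)
E
python3 - <<'E'
from fit import *
T,S=capture("top"),capture("scene")
B={}
rois=[(slice(175,280),slice(285,415)),(slice(210,340),slice(220,390))]
M=[brown(p) for p in(T,S)]
def cost(q,w=(1,1)): return sum(k*np.abs(render(p,q)-m)[r].sum() for k,p,m,r in zip(w,(T,S),M,rois))
for w in((1,0),(0,1),(1,1)):
    best=min((minimize(cost,[595,-80,a],args=(w,),method="Nelder-Mead",options=dict(initial_simplex=[[595,-80,a],[615,-80,a],[595,-60,a],[595,-80,a+.1]])) for a in(-1.6,-1.7)),key=lambda r:r.fun)
    print(w,best.x,best.fun)
q=best.x
v=[]
for p,m,r in zip((T,S),M,rois):
    im=p["pixels"].copy(); big=cv2.resize(im[r],None,fx=3,fy=3,interpolation=cv2.INTER_CUBIC)
    e=(render(p,q)[r]>.5).astype(np.uint8); cs,_=cv2.findContours(cv2.resize(e,None,fx=3,fy=3,interpolation=0),cv2.RETR_LIST,2)
    o=big.copy(); cv2.drawContours(o,cs,-1,(0,255,0),1); v.append(cv2.resize(o,(400,int(o.shape[0]*400/o.shape[1]))))
h=max(a.shape[0] for a in v); v=[cv2.copyMakeBorder(a,0,h-a.shape[0],0,0,0) for a in v]
cv2.imwrite("pics/fit.png",np.hstack(v)); np.save("pen.npy",q)
print(sense())
E
```

```text
(1, 0) [616.06504867 -89.11860975  -1.69732704] 2506.0666666666666
(0, 1) [562.47212434 -78.23286016  -1.72377461] 776.686274509804
(1, 1) [560.14864411 -79.05195493  -1.72499728] 1349.592156862745
{'time_s': 1.3, 'joints': array([-1.46535110e+00,  3.12879968e-01,  1.49770233e+00, -1.43800675e-05,
        1.33102709e+00, -2.23425455e-01]), 'dq': array([ 0.00096483,  0.001208  , -0.00039332,  0.00077583,  0.00026652,
        0.00140021]), 'tau': array([-2.85389124e-04, -4.12164116e+01, -2.59900510e+01, -1.84032924e-04,
        4.84832035e-04,  2.94609606e-05]), 'eef_pos': array([ 169.53388428, -496.87051016,  248.30355343]), 'ee_rot': array([-8.76426095e-06,  9.86510665e-01,  1.63696999e-01, -6.47889724e-06]), 'force': array([ 0.1374018 , -0.19242889, -0.40776118]), 'wrist_torque': array([-0.02879834, -0.00676933, -0.00143497]), 'grip_force': 0.0, 'grip_width': 1.0017483070184812}
```

View pics/fit.png

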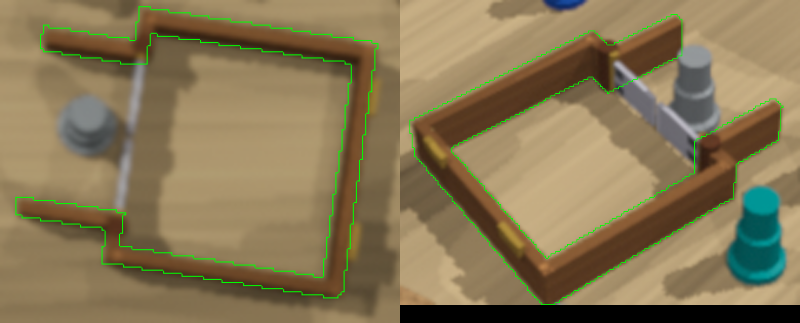

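The steel plug in the lane is confirmed: grey, with a stepped body. The pen fit lies on the walls in both views. Next I'll measure the plug head, mat and gauges.

```bash
python3 - <<'E'
from fit import *
np.set_printoptions(precision=1,suppress=True)
T,S=capture("top"),capture("scene")
print("plug",ray(T,(314.2,210.7),80),ray(S,(345.4,232.5),80))
# head: grey low-sat mask
for p,(x0,x1,y0,y1) in((T,(300,330,200,230)),(S,(333,358,227,265))):
    h=cv2.cvtColor(p["pixels"],cv2.COLOR_BGR2HSV)[y0:y1,x0:x1]; m=(h[...,1]<45)&(h[...,2]>90); ys,xs=np.nonzero(m)
    print("grey",xs.min()+x0,xs.max()+x0,ys.min()+y0,ys.max()+y0)
t=T["pixels"]; hs=cv2.cvtColor(t,cv2.COLOR_BGR2HSV)
print("mat px", t[233,455],hs[233,455],hs[233,420],hs[270,455])
for g,z,c in(("gauge",40,(172,273)),("small",32,(190,195))):
    x,y=c; r=30
    gy=cv2.cvtColor(t[y-r:y+r,x-r:x+r],cv2.COLOR_BGR2GRAY); hh=hs[y-r:y+r,x-r:x+r]
    m=((hh[...,1]<60)&(hh[...,2]>140)).astype(np.uint8); n,l,st,ce=cv2.connectedComponentsWithStats(m); i=1+st[1:,4].argmax()
    print(g,ce[i]+[x-r,y-r],st[i],ray(T,ce[i]+[x-r,y-r],z))
hs2=cv2.cvtColor(t,cv2.COLOR_BGR2HSV)[200:265,420:490]
m=((hs2[...,0]<16)&(hs2[...,1]>90)).astype(np.uint8); m=cv2.morphologyEx(m,cv2.MORPH_OPEN,np.ones((3,3))); cs,_=cv2.findContours(m,0,2); c=max(cs,key=cv2.contourArea)
r=cv2.minAreaRect(c); print(r); print("mat",ray(T,np.array(r[0])+[420,200],4))
E
```

```text
plug [574.  -47.3  80. ] [572.7 -41.3  80. ]
grey 304 329 200 229
grey 333 355 229 264
mat px [ 79 121 157] [ 16 127 157] [ 19  96 162] [ 19  98 148]
gauge [170.3 271.8] [   9   10   39   39 1137] [427.1 311.6  40. ]
small [189.3 194.3] [ 17  17  25  25 473] [624.1 268.8  32. ]Traceback (most recent call last):
  File "<stdin>", line 17, in <module>
ValueError: max() iterable argument is empty
```

Call:
drive_tool:
  commands: "0.2 0.227 -0.015 0 0 0 100;0.2 0.227 -0.015 0 0 0 100;0.2 0.227 -0.015 0 0 0 100;0.2 0.227 -0.015 0 0 0 100;0.2 0.227 -0.015 0 0 0 100;0.2 0.227 -0.015 0 0 0 100;0.2 0.227 -0.015 0 0 0 100;0.2 0.227 -0.015 0 0 0 100;0.2 0.227 -0.015 0 0 0 100;0.2 0.227 -0.015 0 0 0 100;0.2 0.227 -0.015 0 0 0 100;0.2 0.227 -0.015 0 0 0 100;0.2 0.227 -0.015 0 0 0 100;0.2 0.227 -0.015 0 0 0 100;0.2 0.227 -0.015 0 0 0 100;0.2 0.227 -0.015 0 0 0 100;0.2 0.227 -0.015 0 0 0 100;0.2 0.227 -0.015 0 0 0 100;0.2 0.227 -0.015 0 0 0 100;0.2 0.227 -0.015 0 0 0 100"

```text
time_s: 3.07
eef_pos: [570.3, -41.5, 218.2]
ee_rot: [0.0, 0.987, 0.164, 0.0]
force: [-0.1, -0.1, 0.7]
grip_width: 0.999
grip_force: 0.0
```

```bash
python3 - <<'E'
from h import *
np.set_printoptions(precision=1,suppress=True)
s=sense(); p=capture("wrist"); cv2.imwrite("pics/w1.png",p["pixels"]); print(s["eef_pos"],p["fov_y"],tips_ahead() if callable(tips_ahead) else tips_ahead); print(np.array(p["tool_from_camera"]))
for n,z in(("plug",40),("leaf_left",23),("leaf_right",23)):
    for b in boxes_of(p,n)[:3]: print(n,np.array(b["position"]),b["confidence"],ray(p,b["position"],z,s))
q=np.load("pen.npy"); print("plug guess px",proj(p,(573,-44,80),s),proj(p,(573,-44,0),s))
E
```

```text
[570.3 -41.5 218.2] 61.57264558083057 17.0
[[  -0.    -1.    -0.3   79.5]
 [   1.    -0.     0.     0. ]
 [  -0.    -0.3    1.  -126.3]
 [   0.     0.     0.     1. ]]
plug [512.3  56.5] 0.88 [ 724.5 -127.4   40. ]
plug [214.8 408.4] 0.83 [372.6  -5.   40. ]
plug [345.6  29.6] 0.8 [703.  -12.8  40. ]
leaf_left [383.3 210. ] 0.9 [591.9 -86.5  23. ]
leaf_right [341.6 272.9] 0.73 [529.  -72.9  23. ]
plug guess px [327.3 234.6] [326.2 208.8]
```

View pics/w1.png

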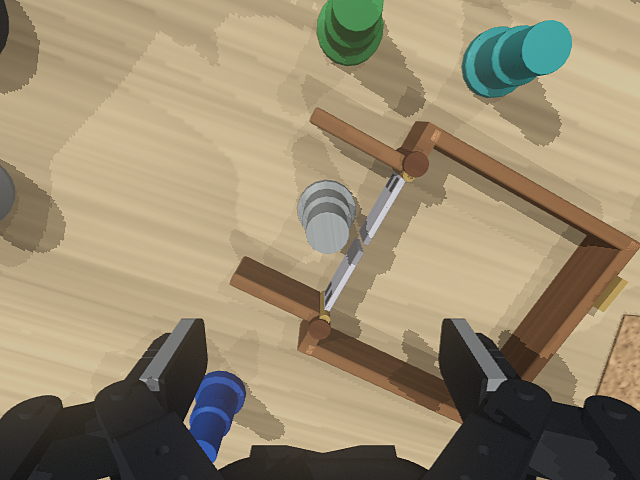

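Call:
drive_tool:
  commands: "0.027 -0.025 -0.2 0 0 0 100;0 0 -0.2 0 0 0 100;0 0 -0.2 0 0 0 100;0 0 -0.2 0 0 0 100;0 0 -0.2 0 0 0 100;0 0 -0.2 0 0 0 100;0 0 -0.2 0 0 0 100;0 0 -0.12 0 0 0 100;0 0 0 0 0 0 100;0 0 0 0 0 0 0;0 0 0 0 0 0 0;0 0 0 0 0 0 0;0 0 0 0 0 0 0;0 0 0 0 0 0 0;0 0 0 0 0 0 0;0 0 0 0 0 0 0;0 0 0 0 0 0 0;0 0 0 0 0 0 0;0 0 0 0 0 0 0"
  force: 50

```text
time_s: 4.85
eef_pos: [572.6, -45.3, 67.1]
ee_rot: [0.0, 0.987, 0.164, 0.001]
force: [-1.5, 0.6, 7.2]
grip_width: 0.33
grip_force: 49.1
```

```bash
python3 - <<'E'
from fit import *
s=dict(eef_pos=[570.3,-41.5,218.2],ee_rot=[0,0.98651,0.163697,0])
p=capture("wrist")
for uv,z in(((415,163),52),((319,327),52),((430,122),45),((636,244),45)): print(uv,ray(p,uv,z,s))
q=np.load("pen.npy"); print(W(q,(0,75),52),W(q,(0,-75),52),W(q,(0,105),45),W(q,(191,105),45))
s2=sense(); print(s2["eef_pos"],s2["grip_width"],s2["grip_force"],s2["force"])
E
```

```text
(415, 163) [636.08786886 -88.99749967  52.        ]
(319, 327) [488.82763382 -66.19955244  52.        ]
(430, 122) [665.88696983 -89.65520123  45.        ]
(636, 244) [ 633.9536226  -278.32963087   45.        ]
[np.float64(634.2587370255058), np.float64(-90.57124867262445), 52] [np.float64(486.038551199676), np.float64(-67.53266117780387), 52] [np.float64(663.9027741906717), np.float64(-95.17896617158857), 45] [np.float64(634.5669727806002), np.float64(-283.91266945647845), 45]
[572.5959905  -45.33239112  67.12555491] 0.3293626633042916 49.070135951042175 [-1.07716612  2.08251828  5.99461012]
```

Call:
drive_tool:
  commands: "0 0 0.1 0 0 0 0;0 0 0.2 0 0 0 0;0 0 0.2 0 0 0 0;0 0 0.2 0 0 0 0;0 0 0.2 0 0 0 0;-0.03 -0.24 0 0 0 0 0;-0.03 -0.24 0 0 0 0 0;-0.03 -0.24 0 0 0 0 0;-0.03 -0.24 0 0 0 0 0;-0.03 -0.24 0 0 0 0 0;-0.03 -0.24 0 0 0 0 0;-0.03 -0.24 0 0 0 0 0;-0.03 -0.24 0 0 0 0 0;-0.03 -0.24 0 0 0 0 0;-0.03 -0.24 0 0 0 0 0;-0.03 -0.24 0 0 0 0 0;-0.03 -0.24 0 0 0 0 0;-0.03 -0.24 0 0 0 0 0;-0.03 -0.24 0 0 0 0 0;0 0 0 0 0 0 0"

```text
time_s: 6.57
eef_pos: [528.7, -385.3, 155.9]
ee_rot: [0.0, 0.987, 0.162, -0.0]
force: [0.7, -0.1, -3.5]
grip_width: 0.329
grip_force: 50.2
```

```bash
python3 - <<'E'
from h import *
np.set_printoptions(precision=1,suppress=True)
s=sense(); p=capture("wrist"); cv2.imwrite("pics/w2.png",p["pixels"]); print(s["eef_pos"],s["grip_force"],s["grip_width"])
for b in boxes_of(p,"mat")[:2]: print(b,ray(p,b["position"],4,s))
for b in boxes_of(p,"plug")[:2]: print(b)
E
```

```text
[ 528.7 -385.3  155.9] 50.17563879489899 0.3285985117450012
{'position': [374.1, 214.5], 'confidence': 0.86} [ 552.1 -416.     4. ]
{'position': [129.0, 195.9], 'confidence': 0.71} [ 509.9 -249.1    4. ]
```

View pics/w2.png

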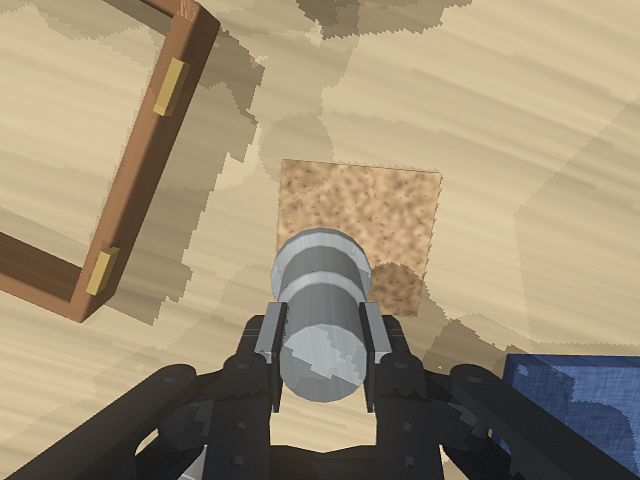

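```bash
python3 - <<'E'
from h import *
s=sense(); p=capture("wrist")
P=[ray(p,u,4,s) for u in((282,160),(441,173),(417,317))]
for x in P: print(x)
print("c",(P[0]+P[2])/2, np.linalg.norm(P[0]-P[1]),np.linalg.norm(P[2]-P[1])); print(ray(p,(376,265),4,s))
E
```

```text
[ 568.81792837 -338.33917704    4.        ]
[ 595.63614583 -444.21329395    4.        ]
[ 488.58573991 -471.62698263    4.        ]
c [ 528.70183414 -404.98307984    4.        ] 109.21788048984065 110.5047498291676
[ 518.29791667 -426.32801944    4.        ]
```

Call:
drive_tool:
  commands: "0 -0.1 -0.1 0 0 0 0;0 -0.1 -0.2 0 0 0 0;0 0 -0.2 0 0 0 0;0 0 -0.2 0 0 0 0;0 0 -0.1 0 0 0 0;0 0 -0.04 0 0 0 0;0 0 0 0 0 0 0;0 0 0 0 0 0 0;0 0 0 0 0 0 0"

```text
time_s: 7.52
eef_pos: [530.5, -401.5, 72.8]
ee_rot: [0.0, 0.986, 0.164, 0.0]
force: [-0.4, 0.0, -2.6]
grip_width: 0.332
grip_force: 50.4
```

Call:
drive_tool:
  commands: "0 0 0 0 0 0 60;0 0 0 0 0 0 100;0 0 0 0 0 0 100;0 0 0 0 0 0 100;0 0 0 0 0 0 100;0 0 0.05 0 0 0 100;0 0 0.2 0 0 0 100;0 0 0.3 0 0 0 100;0 0 0.3 0 0 0 100;0 0 0.3 0 0 0 100;0 0 0.1 0 0 0 100"

```text
time_s: 8.43
eef_pos: [531.1, -402.3, 202.9]
ee_rot: [0.003, 0.987, 0.164, 0.002]
force: [0.5, -0.0, 2.2]
grip_width: 1.0
grip_force: 0.0
```

```bash
python3 - <<'E'
from h import *
np.set_printoptions(precision=1,suppress=True)
T,S=capture("top"),capture("scene")
for p in(T,S):
    for n,z in(("plug",40),("gauge",40),("holder",28),("small_gauge",32)):
        for b in boxes_of(p,n)[:4]: print(n,np.array(b["position"]),round(b["confidence"],2),ray(p,b["position"],z))
cv2.imwrite("pics/after.png",cv2.resize(S["pixels"][280:400,100:280],None,fx=3,fy=3))
E
```

```text
gauge [170.6 273.8] 0.74 [422.2 310.8  40. ]
holder [202.9 245.4] 0.81 [494.1 233.4  28. ]
holder [360.9 192. ] 0.6 [ 629.7 -167.3   28. ]
small_gauge [191.3 194.6] 0.57 [623.3 263.8  32. ]
plug [370.6 312.8] 0.77 [ 729.2 -139.6   40. ]
plug [405.4 278.5] 0.6 [722. -25.  40.]
plug [196.3 336.7] 0.59 [ 537.5 -402.9   40. ]
gauge [394.3 154.9] 0.85 [437.5 290.4  40. ]
holder [399.3 177.7] 0.69 [497.2 237.7  28. ]
small_gauge [449.4 200.4] 0.63 [638.7 246.5  32. ]
small_gauge [316.2 258.2] 0.23 [ 548.1 -103.4   32. ]
```

View pics/after.png

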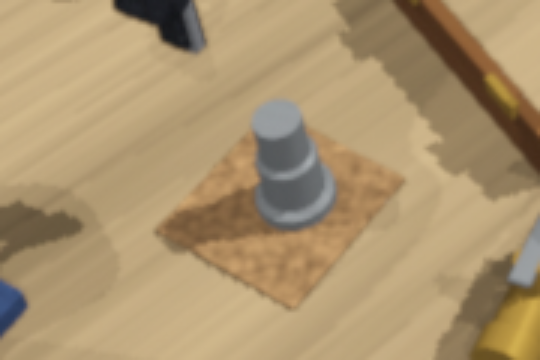

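The plug stands upright near the mat's centre at about (530,-402). Next I move behind the large gauge.

Call:
drive_tool:
  commands: "-0.033 0.36 0 0 0 0.053 60;-0.033 0.36 0 0 0 0.053 60;-0.033 0.36 0 0 0 0.053 60;-0.033 0.36 0 0 0 0.053 60;-0.033 0.36 0 0 0 0.053 60;-0.033 0.36 0 0 0 0.053 60;-0.033 0.36 0 0 0 0.053 60;-0.033 0.36 0 0 0 0.053 60;-0.033 0.36 0 0 0 0.053 60;-0.033 0.36 0 0 0 0.053 60;-0.033 0.36 0 0 0 0.053 60;-0.033 0.36 0 0 0 0.053 60;-0.033 0.36 0 0 0 0.053 60;-0.033 0.36 0 0 0 0.053 60;-0.033 0.36 0 0 0 0.053 60;-0.033 0.36 0 0 0 0.053 60;-0.033 0.36 0 0 0 0.053 60;-0.033 0.36 0 0 0 0.053 60;-0.033 0.36 0 0 0 0.053 60;-0.033 0.36 0 0 0 0.053 60"

```text
time_s: 10.6
eef_pos: [463.6, 320.4, 197.1]
ee_rot: [0.0, 0.836, 0.549, -0.0]
force: [0.5, -0.2, 0.0]
grip_width: 0.597
grip_force: 0.0
```

```bash
cat >> h.py <<'E'
def st():
    s=sense(); Rt=rot(s["ee_rot"]); print("tcp",np.round(s["eef_pos"],1),"toolx deg",round(float(np.degrees(np.arctan2(Rt[1,0],Rt[0,0]))),2),"tilt",round(float(Rt[2,2]),4),"w",s["grip_width"],"F",np.round(s["force"],1),"t",s["time_s"],"q",np.round(s["joints"],2)); return s
E
python3 - <<'E'
from h import *
np.set_printoptions(precision=1,suppress=True)
s=st(); p=capture("wrist"); cv2.imwrite("pics/w3.png",p["pixels"])
for n,z in(("gauge",40),("small_gauge",32),("holder",55)):
    for b in boxes_of(p,n)[:3]: print(n,b,ray(p,b["position"],z,s))
E
```

```text
tcp [463.6 320.4 197.1] toolx deg 66.66 tilt -1.0 w 0.5965396456943645 F [ 0.5 -0.2  0. ] t 10.6 q [ 0.4  0.4  1.4 -0.   1.2  0.8]
gauge {'position': [285.0, 249.5], 'confidence': 0.72} [432.6 316.6  40. ]
small_gauge {'position': [542.6, 194.3], 'confidence': 0.79} [621.5 278.4  32. ]
holder {'position': [403.3, 296.8], 'confidence': 0.62} [499.8 253.3  55. ]
```

View pics/w3.png

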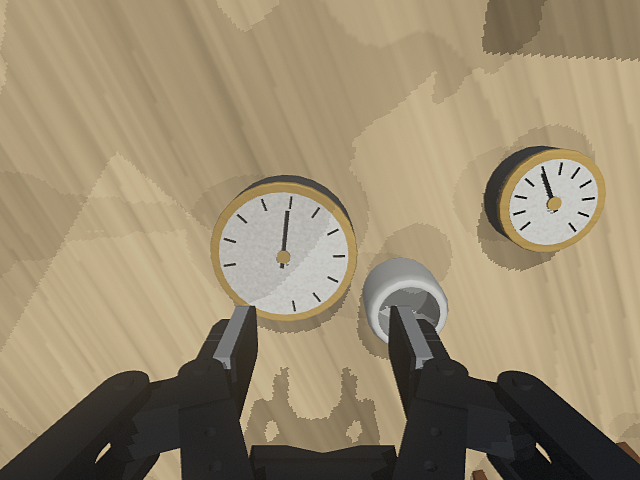

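```bash
python3 - <<'E'
from h import *
s=sense(); p=capture("wrist")
print(ray(p,(284,252),40,s),ray(p,(284,257),40,s),"holder",ray(p,(406,307),55,s))
E
```

```text
[431.21865804 313.77276549  40.        ] [429.54825922 310.20273117  40.        ] holder [498.9211839  243.52356393  55.        ]
```

Call:
drive_tool:
  commands: "-0.01 0.23 0 0 0 0 60;-0.01 0.23 -0.1 0 0 0 60;0 0.23 -0.2 0 0 0 60;0 0 -0.2 0 0 0 60;0 0 -0.2 0 0 0 60;0 0 -0.2 0 0 0 60;0 0 -0.2 0 0 0 60;0 0 -0.2 0 0 0 60;0 0 -0.2 0 0 0 60;0 0 -0.15 0 0 0 60;0 0 -0.05 0 0 0 60;0 0 0 0 0 0 60;0 0 0 0 0 0 60"

```text
time_s: 11.93
eef_pos: [462.9, 387.2, 28.1]
ee_rot: [0.0, 0.836, 0.548, 0.0]
force: [-0.2, 0.2, 0.5]
grip_width: 0.601
grip_force: 0.0
```

```bash
python3 - <<'E'
from h import *
s=st()
E
```

```text
tcp [462.9 387.2  28.1] toolx deg 66.47 tilt -1.0 w 0.6007362215500732 F [-0.2  0.2  0.5] t 11.9333 q [ 0.5   0.73  1.47 -0.    0.95  0.91]
```

Call:
drive_tool:
  commands: "-0.04 -0.08 0 0 0 0 60;-0.04 -0.08 0 0 0 0 60;-0.03 -0.06 0 0 0 0 60;-0.02 -0.04 0 0 0 0 60;-0.02 -0.04 0 0 0 0 60;-0.03 -0.06 0 0 0 0 60;-0.03 -0.06 0 0 0 0 60;-0.04 -0.08 0 0 0 0 60;-0.04 -0.08 0 0 0 0 60"

```text
time_s: 12.68
eef_pos: [434.2, 330.1, 28.5]
ee_rot: [0.0, 0.836, 0.549, 0.002]
force: [2.8, 4.5, 4.7]
grip_width: 0.602
grip_force: 2.8
```

```bash
cat > g.py <<'E'
from h import *
def look(n=("gauge",)):
    s=st(); np.set_printoptions(precision=1,suppress=True)
    p=capture("top"); q=capture("wrist"); h=cv2.cvtColor(p["pixels"],cv2.COLOR_BGR2HSV)
    for k in n:
        for nm,c in(("top",p),("wrist",q)):
            for b in boxes_of(c,k)[:2]: print(k,nm,np.array(b["position"]),round(b["confidence"],2),ray(c,b["position"],dict(gauge=38,holder=50,small_gauge=30)[k],s)[:2])
    return s,p,q
if __name__=="__main__": look(("gauge","holder"))
E
python3 g.py
```

```text
tcp [434.2 330.1  28.5] toolx deg 66.54 tilt -1.0 w 0.6018631647923417 F [2.8 4.5 4.7] t 12.6833 q [0.43 0.63 1.66 0.   0.85 0.84]
gauge top [189.3 278.7] 0.94 [409.9 264.5]
gauge wrist [322.7 392.3] 0.72 [430.3 318.7]
holder top [203.2 247.6] 0.73 [486.6 228.9]
holder wrist [591.5 422. ] 0.66 [508.1 282.6]
```

Call:
drive_tool:
  commands: "-0.045 -0.086 0 0 0 0 60;-0.045 -0.086 0 0 0 0 60;-0.045 -0.086 0 0 0 0 60;-0.045 -0.086 0 0 0 0 60;-0.045 -0.086 0 0 0 0 60;-0.045 -0.086 0 0 0 0 60;-0.045 -0.086 0 0 0 0 60;-0.045 -0.086 0 0 0 0 60;-0.045 -0.086 0 0 0 0 60;-0.045 -0.086 0 0 0 0 60;-0.045 -0.086 0 0 0 0 60;0 0 0 0 0 0 60"

```text
time_s: 13.98
eef_pos: [382.6, 233.7, 27.1]
ee_rot: [-0.0, 0.836, 0.548, -0.001]
force: [-1.0, -0.1, -0.2]
grip_width: 0.597
grip_force: 0.0
```

```bash
python3 g.py; python3 - <<'E'
import numpy as np
th=np.radians(np.linspace(66.5,161.5,20)); T=60*np.c_[np.cos(th),np.sin(th)]; print(np.round(np.diff(T,axis=0)/100,3).tolist(), 5/45)
from h import *
p=capture("top"); cv2.imwrite("pics/t4.png",cv2.resize(p["pixels"][150:350,140:400],None,fx=2.5,fy=2.5))
E
```

```text
tcp [382.6 233.7  27.1] toolx deg 66.51 tilt -1.0 w 0.5973026450121035 F [-1.  -0.1 -0.2] t 13.9833 q [ 0.29  0.48  1.95 -0.    0.72  0.7 ]
gauge top [230.  301.4] 0.61 [353.1 162.7]
gauge wrist [322.3 394. ] 0.88 [378.8 222.7]
holder top [201.4 246. ] 0.78 [490.6 233.4]
holder top [242.1 145. ] 0.73 [746.8 134. ]
holder wrist [597.1 211.5] 0.71 [471.5 255.1]
[[-0.049, 0.019], [-0.05, 0.014], [-0.051, 0.01], [-0.052, 0.005], [-0.052, 0.001], [-0.052, -0.004], [-0.052, -0.008], [-0.051, -0.013], [-0.049, -0.017], [-0.048, -0.021], [-0.046, -0.025], [-0.043, -0.029], [-0.041, -0.033], [-0.038, -0.036], [-0.034, -0.04], [-0.031, -0.042], [-0.027, -0.045], [-0.023, -0.047], [-0.019, -0.049]] 0.1111111111111111
```

View pics/t4.png

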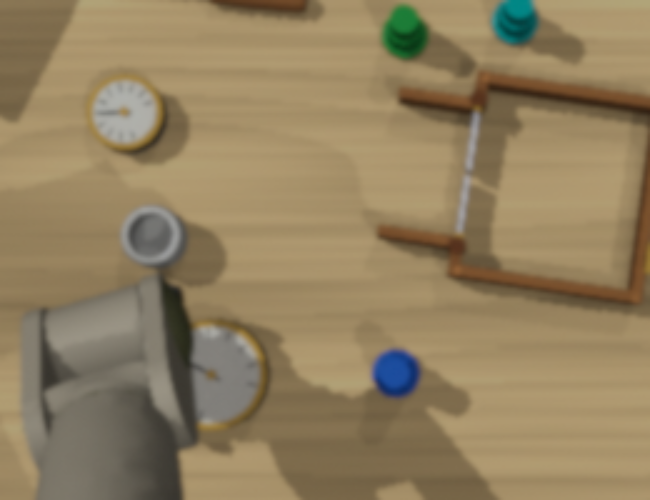

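Call:
drive_tool:
  commands: "-0.049 0.019 0 0 0 0.111 60;-0.05 0.014 0 0 0 0.111 60;-0.051 0.01 0 0 0 0.111 60;-0.052 0.005 0 0 0 0.111 60;-0.052 0.001 0 0 0 0.111 60;-0.052 -0.004 0 0 0 0.111 60;-0.052 -0.008 0 0 0 0.111 60;-0.051 -0.013 0 0 0 0.111 60;-0.049 -0.017 0 0 0 0.111 60;-0.048 -0.021 0 0 0 0.111 60;-0.046 -0.025 0 0 0 0.111 60;-0.043 -0.029 0 0 0 0.111 60;-0.041 -0.033 0 0 0 0.111 60;-0.038 -0.036 0 0 0 0.111 60;-0.034 -0.04 0 0 0 0.111 60;-0.031 -0.042 0 0 0 0.111 60;-0.027 -0.045 0 0 0 0.111 60;-0.023 -0.047 0 0 0 0.111 60;-0.019 -0.049 0 0 0 0.111 60;0 0 0 0 0 0 60"

```text
time_s: 16.0
eef_pos: [302.3, 198.6, 27.2]
ee_rot: [-0.001, 0.16, 0.987, -0.0]
force: [-2.2, -1.7, -1.4]
grip_width: 0.598
grip_force: 1.1
```

```bash
cat > d.py <<'E'
from g import *
s,p,w=look(("gauge",))
# dial disc in top view: white pixels -> min enclosing circle
import sys
x,y=map(int,proj(p,(float(sys.argv[1]),float(sys.argv[2]),40))); r=26
hh=cv2.cvtColor(p["pixels"],cv2.COLOR_BGR2HSV)[y-r:y+r,x-r:x+r]
m=((hh[...,1]<60)&(hh[...,2]>120)).astype(np.uint8); n,l,stt,ce=cv2.connectedComponentsWithStats(m); i=1+stt[1:,4].argmax()
pts=np.argwhere(l==i)[:,::-1].astype(np.float32); c,rad=cv2.minEnclosingCircle(pts); c=np.array(c)+[x-r,y-r]
print("dial",c,rad,stt[i,4],ray(p,c,40))
E
python3 d.py 357 177
```

```text
tcp [302.3 198.6  27.2] toolx deg 161.61 tilt -1.0 w 0.5979508159015859 F [-2.2 -1.7 -1.4] t 16.0 q [ 0.25  0.34  2.19 -0.    0.61 -1.  ]
gauge top [230.1 296.2] 0.92 [366.  162.5]
gauge top [329.2 202.9] 0.52 [600.1 -85.8]
gauge wrist [320.  394.1] 0.6 [315.2 194.2]
dial [224.1 299.3] 19.18486976623535 794 [358.5 177.1  40. ]
```

Call:
drive_tool:
  commands: "0.08 -0.027 0 0 0 0 60;0.1 -0.034 0 0 0 0 60;0.12 -0.041 0 0 0 0 60;0.13 -0.044 0 0 0 0 60;0.13 -0.044 0 0 0 0 60;0.13 -0.044 0 0 0 0 60;0.13 -0.044 0 0 0 0 60;0.13 -0.044 0 0 0 0 60;0.13 -0.044 0 0 0 0 60;0.13 -0.044 0 0 0 0 60;0.13 -0.044 0 0 0 0 60;0.13 -0.044 0 0 0 0 60;0.13 -0.044 0 0 0 0 60;0.13 -0.044 0 0 0 0 60;0.13 -0.044 0 0 0 0 60;0.13 -0.044 0 0 0 0 60;0.13 -0.044 0 0 0 0 60;0.1 -0.034 0 0 0 0 60;0.08 -0.027 0 0 0 0 60;0 0 0 0 0 0 60"

```text
time_s: 17.87
eef_pos: [534.9, 120.3, 27.4]
ee_rot: [0.001, 0.162, 0.987, 0.0]
force: [0.4, -0.1, -0.2]
grip_width: 0.598
grip_force: 0.0
```

```bash
python3 d.py 589 100; python3 - <<'E'
import numpy as np
th=np.radians(np.linspace(161.6,81.2,19)); T=60*np.c_[np.cos(th),np.sin(th)]; print(np.round(np.diff(T,axis=0)/100,3).tolist(), 80.4/18/45)
E
```

```text
tcp [534.9 120.3  27.4] toolx deg 161.37 tilt -1.0 w 0.5982844995406315 F [ 0.4 -0.1 -0.2] t 17.8667 q [ 0.01  0.63  1.65 -0.    0.86 -1.24]
gauge top [264.8 196.8] 0.58 [616.2  77.1]
gauge wrist [322.6 394.1] 0.6 [548.2 116.6]
dial [250.7 210.8] 25.181743621826172 1235 [580.1 112.4  40. ]
[[0.016, 0.044], [0.02, 0.042], [0.023, 0.041], [0.026, 0.039], [0.029, 0.037], [0.032, 0.034], [0.034, 0.032], [0.037, 0.029], [0.039, 0.026], [0.041, 0.023], [0.042, 0.02], [0.044, 0.016], [0.045, 0.013], [0.046, 0.009], [0.046, 0.006], [0.047, 0.002], [0.047, -0.002], [0.046, -0.005]] 0.09925925925925926
```

Call:
drive_tool:
  commands: "0.016 0.044 0 0 0 -0.099 60;0.02 0.042 0 0 0 -0.099 60;0.023 0.041 0 0 0 -0.099 60;0.026 0.039 0 0 0 -0.099 60;0.029 0.037 0 0 0 -0.099 60;0.032 0.034 0 0 0 -0.099 60;0.034 0.032 0 0 0 -0.099 60;0.037 0.029 0 0 0 -0.099 60;0.039 0.026 0 0 0 -0.099 60;0.041 0.023 0 0 0 -0.099 60;0.042 0.02 0 0 0 -0.099 60;0.044 0.016 0 0 0 -0.099 60;0.045 0.013 0 0 0 -0.099 60;0.046 0.009 0 0 0 -0.099 60;0.046 0.006 0 0 0 -0.099 60;0.047 0.002 0 0 0 -0.099 60;0.047 -0.002 0 0 0 -0.099 60;0.046 -0.005 0 0 0 -0.099 60;0 0 0 0 0 0 60"

```text
time_s: 19.65
eef_pos: [599.4, 161.8, 27.5]
ee_rot: [0.0, 0.76, 0.65, 0.0]
force: [-0.1, -0.2, 0.3]
grip_width: 0.602
grip_force: 0.0
```

```bash
python3 d.py 592 101; python3 - <<'E'
from h import *
p=capture("top"); cv2.imwrite("pics/t5.png",cv2.resize(p["pixels"][130:330,150:410],None,fx=3,fy=3))
E
```

```text
tcp [599.4 161.8  27.5] toolx deg 81.1 tilt -1.0 w 0.6018873076957407 F [-0.1 -0.2  0.3] t 19.65 q [ 0.08  0.76  1.41 -0.    0.98  0.23]
gauge top [261.5 208.7] 0.78 [585.8  85.3]
gauge wrist [322.8 393.7] 0.84 [598.7 149.6]
gauge wrist [ 36.9 179.4] 0.59 [529.  234.7]
dial [257. 207.] 18.384876251220703 704 [589.8  96.5  40. ]
```

View pics/t5.png

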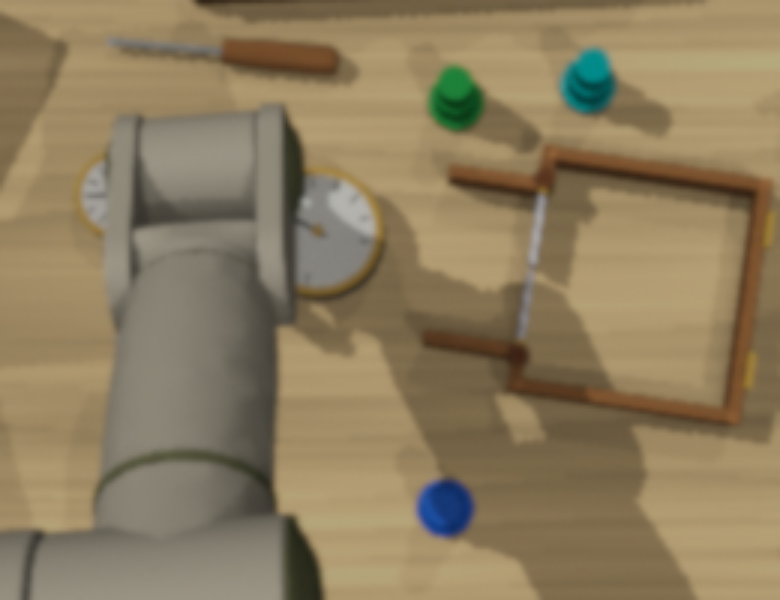

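Call:
drive_tool:
  commands: "-0.012 -0.08 0 0 0 0 60;-0.016 -0.1 0 0 0 0 60;-0.016 -0.1 0 0 0 0 60;-0.016 -0.1 0 0 0 0 60;-0.016 -0.1 0 0 0 0 60;-0.016 -0.1 0 0 0 0 60;-0.016 -0.1 0 0 0 0 60;-0.016 -0.1 0 0 0 0 60;-0.016 -0.1 0 0 0 0 60;-0.016 -0.1 0 0 0 0 60;-0.016 -0.1 0 0 0 0 60;-0.012 -0.08 0 0 0 0 60;0 0 0 0 0 0 60"

```text
time_s: 20.98
eef_pos: [580.3, 43.8, 27.3]
ee_rot: [0.0, 0.759, 0.651, -0.0]
force: [-0.3, -0.6, 0.3]
grip_width: 0.601
grip_force: 0.0
```

```bash
python3 d.py 573 -15; python3 - <<'E'
from h import *
p=capture("top"); a=cv2.resize(p["pixels"][150:290,200:410],None,fx=2.4,fy=2.4)
cv2.imwrite("pics/t6.png",a)
E
```

```text
tcp [580.3  43.8  27.3] toolx deg 81.18 tilt -1.0 w 0.6013364735032906 F [-0.3 -0.6  0.3] t 20.9833 q [-0.13  0.69  1.54 -0.    0.91  0.03]
gauge top [310.4 218.6] 0.64 [560.2 -38.1]
gauge top [200.6 247.5] 0.41 [487.9 237.4]
gauge wrist [322.7 395.1] 0.68 [579.6  31.2]
dial [304.6 215.2] 18.369762420654297 544 [568.6 -23.4  40. ]
```

View pics/t6.png

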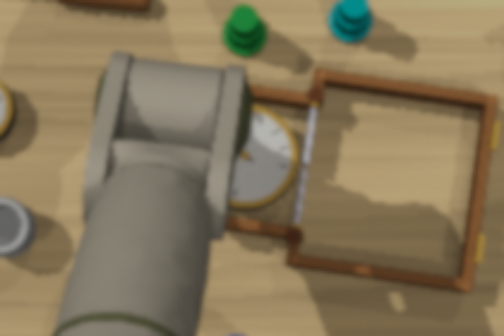

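Call:
drive_tool:
  commands: "-0.012 -0.08 0 0 0 0 60;-0.015 -0.1 0 0 0 0 60;-0.015 -0.1 0 0 0 0 60;-0.015 -0.1 0 0 0 0 60;-0.015 -0.1 0 0 0 0 60;-0.015 -0.1 0 0 0 0 60;-0.015 -0.1 0 0 0 0 60;-0.015 -0.1 0 0 0 0 60;-0.015 -0.1 0 0 0 0 60;-0.015 -0.1 0 0 0 0 60;-0.015 -0.1 0 0 0 0 60;-0.015 -0.1 0 0 0 0 60;-0.015 -0.1 0 0 0 0 60;-0.015 -0.1 0 0 0 0 60;0 0 0 0 0 0 60"

```text
time_s: 22.48
eef_pos: [559.6, -93.7, 27.3]
ee_rot: [0.0, 0.759, 0.651, -0.0]
force: [-0.0, -0.5, -1.2]
grip_width: 0.599
grip_force: 0.0
```

```bash
python3 d.py 552 -145
```

```text
tcp [559.6 -93.7  27.3] toolx deg 81.2 tilt -1.0 w 0.5987868616915718 F [-0.  -0.5 -1.2] t 22.4833 q [-0.37  0.67  1.59 -0.    0.89 -0.22]
gauge top [370.  230.7] 0.6 [ 529.  -188.2]
gauge wrist [321.1 392.7] 0.88 [ 558.5 -105.2]
dial [356.6 220.7] 26.733503341674805 765 [ 554.3 -154.6   40. ]
```

Call:
drive_tool:
  commands: "-0.012 -0.08 0 0 0 0 60;-0.012 -0.08 0 0 0 0 60;-0.012 -0.08 0 0 0 0 60;-0.01 -0.07 0 0 0 0 60;0 0 0 0 0 0 60;0 0 0 0 0 0 60"

```text
time_s: 23.18
eef_pos: [555.1, -124.3, 27.3]
ee_rot: [0.0, 0.759, 0.651, -0.0]
force: [-0.4, -1.3, -0.2]
grip_width: 0.598
grip_force: 1.5
```

```bash
python3 d.py 545 -185; python3 - <<'E'
from h import *
T=capture("top"); S=capture("scene")
cv2.imwrite("pics/t7.png",np.hstack([cv2.resize(T["pixels"][165:285,280:420],(400,343)),cv2.resize(S["pixels"][200:343,220:387],(400,343))]))
E
```

```text
tcp [ 555.1 -124.3   27.3] toolx deg 81.21 tilt -1.0 w 0.5980514706220625 F [-0.4 -1.3 -0.2] t 23.1833 q [-0.43  0.67  1.58 -0.    0.89 -0.27]
gauge top [382.1 234.8] 0.83 [ 518.5 -218.6]
gauge wrist [320.4 394. ] 0.92 [ 553.7 -136.3]
dial [372.  224.5] 26.856197357177734 685 [ 544.5 -193.3   40. ]
```

View pics/t7.png

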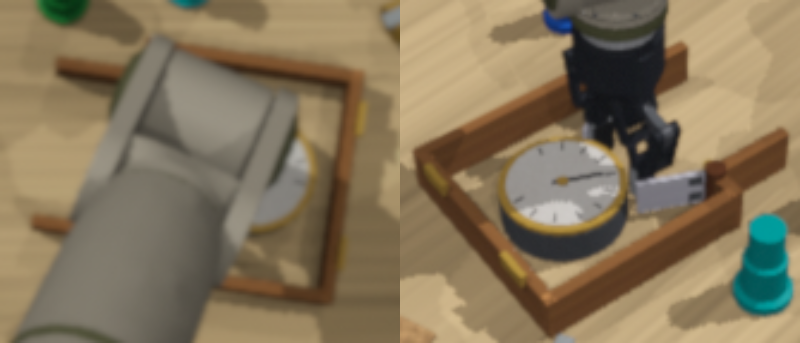

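Call:
drive_tool:
  commands: "0.006 0.04 0 0 0 0 60;0.006 0.04 0 0 0 0 60;0 0 0 0 0 0 60;0 0 0.1 0 0 0 60;0 0 0.15 0 0 0 60;0 0 0.2 0 0 0 60;0 0 0.2 0 0 0 60;0 0 0.3 0 0 0 60;0 0 0.3 0 0 0 60;0 0.3 0.3 0 0 0 60;0 0.35 0.3 0 0 0 60;0 0.35 0 0 0 0 60;0 0.35 0 0 0 0 60;0 0.35 0 0 0 0 60;0 0.35 0 0 0 0 60;0 0 0 0 0 0 60"

```text
time_s: 24.82
eef_pos: [555.7, 91.0, 209.9]
ee_rot: [-0.0, 0.757, 0.653, 0.001]
force: [0.4, 0.5, -0.0]
grip_width: 0.601
grip_force: 0.0
```

```bash
python3 d.py 545 -185; python3 - <<'E'
from h import *
T=capture("top"); S=capture("scene")
print(ray(S,(288,275.5),40))
for k in("holder","small_gauge","oil_jar","valve","screwdriver","plug"): print(k,[(np.round(b["position"]),round(b["confidence"],2)) for b in boxes_of(T,k)[:3]])
cv2.imwrite("pics/t8.png",np.hstack([cv2.resize(T["pixels"][165:285,280:420],(400,343)),cv2.resize(S["pixels"][200:400,150:383],(400,343))]))
E
```

```text
tcp [555.7  91.  209.9] toolx deg 81.54 tilt -1.0 w 0.6007344892615805 F [ 0.4  0.5 -0. ] t 24.8167 q [-0.05  0.43  1.44  0.    1.28  0.1 ]
gauge top [369.2 227.1] 0.78 [ 538.2 -186.3]
gauge wrist [348.6 437.3] 0.74 [ 550.7 -112.8]
dial [368.6 224.1] 19.076425552368164 1120 [ 545.5 -184.8   40. ]
[ 547.19893096 -183.00790697   40.        ]
holder [(array([199., 245.]), 0.67)]
small_gauge [(array([187., 193.]), 0.74)]
oil_jar [(array([432., 331.]), 0.71), (array([331., 206.]), 0.32)]
valve [(array([431., 168.]), 0.56)]
screwdriver [(array([241., 151.]), 0.92)]
plug [(array([454., 231.]), 0.8), (array([298., 302.]), 0.69), (array([347., 160.]), 0.68)]
```

View pics/t8.png

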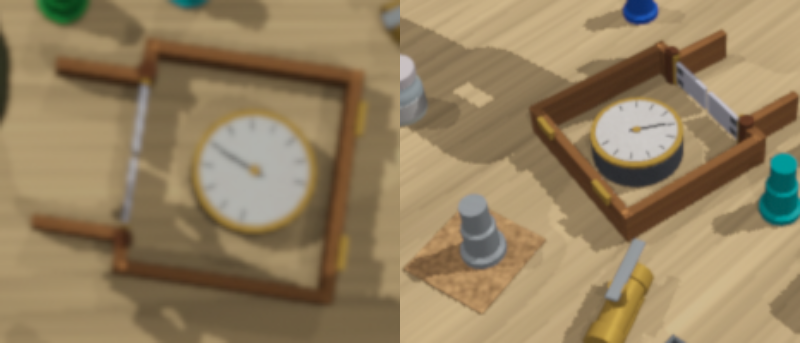

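Both leaves are shut. The gauge lies flat in the pen at about pen x = 107 mm, the plug stands upright on the mat, and the bystanders haven't moved.

```bash
python3 -c "
from rig import finish_job
print(finish_job())"
```

```text
the job is handed in; nothing more can be done
None
```

The job is handed in: the steel plug stands upright near the centre of the cork mat, the large gauge lies flat in the pen about 107 mm past the gate line with both leaves shut, and the bystanders show no visible shift; no verdict was returned.

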